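Return the tipped sample beaker to the stack

ROBOT

A 6-joint arm with a two-finger parallel gripper is mounted at the origin on the work surface. World frame = base frame: x ahead of the robot, y to its left, z up, the work surface at z = 0. Lengths are in m, angles in rad, forces in N, time in s.
With the tool pointing down it reaches from about 0.3 to 0.775 m from the base axis. Payload 14.6 kg.
Tool frame: the origin (TCP) lies on the mounting face of the last link; the fingertips stand 199 mm ahead of it and the grasp point (between the pads) lies 180 mm ahead of it; z points along the fingers, y is the direction in which the jaws open and shut (so a half turn about z gives the same grasp; the last joint's range is limited). The gripper opens to 94 mm and grips with 3 to 60 N. Pads are 16 mm wide; open, the fingers measure 119 mm over their backs; the gripper's body (75 mm by 177 mm) begins 78 mm behind the grasp point.
Start: joints at [-1.234, 0.3, 1.521, -0, 1.321, -0.067], TCP at [0.216, -0.506, 0.405] pointing down, gripper open.
Joint ranges: [-3.03, 3.03], [-0.79, 2.21], [0.23, 2.52], [-1.04, 4.18], [0, 3.07], [-2.55, 2.55]. Speed limits (rad/s): [2.22, 2.22, 2.57, 3.14, 3.14, 3.14].

INTERFACE

Orientations are given as [roll, pitch, yaw] about the fixed x, y, z axes, in that order (R = Rz(yaw) Ry(pitch) Rx(roll)).
In Python, from station import sensors, vision, job gives the robot as it stands. The module is installed in compiled form; this text tells all that it offers.
- The arm moves only by the tool arm_command, never from a script. Its argument "plan" is one flat list of numbers, 5 for each row, row after row: the closure, from -1 (fully open) to 1 (shut), so that 0 is half open, then the shift along the world's x, y, z scaled (see below), then the turn about the world's z scaled (see below). A call has 1 to 20 rows; each row is the pose to reach, as a shift and turn from the pose commanded when the call began; what a row does not reach only later rows make up. The controller multiplies each number of a shift by 400 mm and each number of a turn by 120 degrees. A row lasts 1/10 s, in which the tool goes at most 50 mm and 8.59 degrees, less where a joint would pass 70% of its speed; a pose out of reach is approached as far as the arm can. A call with a number of a shift or a turn outside -1 to 1 is refused whole. A call with a gripper value outside its range is refused whole. The fingers move at their own pace and stop on an object; "newtons" is the grip in N (left out, the last holds). Time passes only in rows, so rows that repeat a pose let the fingers close. It gives the time, the measured TCP pose, the force and the opening at its end, in the units of the state.
- sensors.get_obs(): the state, without advancing time (a new reading comes with each control period).
- vision.camera(name): name is "side" or "top" or "wrist"; returns the picture (480x640x3 uint8, blue, green, red); there is no depth.
- vision.camera_params(name): a dict with "intrinsics" (3x3 intrinsics, pixels), "rvec" (rotation vector, rad) and "tvec" (3), from world to camera coordinates, as OpenCV has them. Camera axes: x right, y down, z forward; pixel columns grow to the right and rows downward; lengths in m; the calibration is good to about 2 mm. A picture is of the moment at which its call begins: read the wrist's pose just before it. camera_params takes no time and is no camera call; for the wrist camera it gives the pose at the moment of the call.
- job.hand_in(): hands the job in, once; it reports no verdict.
Trained networks look in the newest picture that a camera, given by its name, has taken for a name from the list of things; names that differ only in an ending like _2 or _b are one class to them, and where a whole thing is asked for, a point or a joint stands for the part that bears it (a point fixed in the world has none). Each returns a list of dicts, best first, with "confidence" (0 to 1); they miss things now and then, are a little off and sometimes report something else, mostly with a low value. They report only what shows in the picture. A call takes as long as a camera call. They do not tell look-alikes from the thing itself.
- vision.search_frame(name, camera): "at" ([row, column] in pixels, amid what is visible of it).
- vision.silhouettes(name, camera): "mask" (480x640 bool, what is visible of it) and "at" ([row, column] in pixels, amid what is visible of it).
- vision.pinpoint(name, camera): "at" ([row, column] in pixels: a listed point, or the origin of a listed thing).
The state is a dict: "time_s": time; "qpos": joint angles; "joint_vel": joint speeds; "tau": joint torques, N m; "ee_pos": TCP position; "eef_rot": TCP orientation; "force": force on the tool from outside, world axes, zero at the start; "moment": the same for the moment, N m; "grip_width": finger opening in m.
Only numpy, scipy, OpenCV 4.12 (cv2) and the standard library are available. Lean on these libraries where they do the work, as an engineer would, in place of code of your own. Each camera call takes 0.05 s, during which the arm holds its last target.

TASK

One of the three sample beakers lies on its side on the bench, beside the stack of the other two. Stand it on its base on the bench and let go so that you can change your grip, then take it again and nest it fully down inside the top beaker of the stack. Set it down rather than drop it, leave the stack standing where it is, and do not disturb the steel dish, the slide box or the dropper bottle.

Things in the scene. Friction and masses are not known exactly. Their poses are not given: they have to be found in the camera images.
- beaker: sample beaker lying on its side: tapered white plastic cup, 76 mm tall, outer diameter 41 mm at the base, 64 mm at 72 mm height, then a 67 mm rolled lip; wall 2 mm, about 45 g. Origin: centre of its base's underside; z axis runs from base to open mouth. Lying on base edge and lip, z points sideways and rises 10 degrees, origin 20 mm over the bench; standing, z is up and the origin at bench height.
- stack_top: upper of two nested upright beakers of the same shape and size; it receives the lying one. Origin: centre of its base's underside; z up. Four inner ribs carry the next beaker, which when fully down sits concentric, its origin 26 mm above this origin, its rim 26 mm above this rim (22 mm free between the lips), with 2 mm side play.
- stack_base: lower beaker of the stack, same shape and size, standing loose on the bench. Origin: centre of its underside, at bench height; z up. The stack of two is 102 mm tall, of three 128 mm.
- dish: bystander: a round stainless steel bowl, rim diameter 100 mm, 42 mm tall, standing on the bench. Origin at the centre of its underside, z up.
- slide_box: bystander: a flat black closed slide box, 85 x 98 x 34 mm, on the bench. Origin at the centre of its underside, z up.
- dropper: bystander: a small amber glass dropper bottle with a black cap, diameter 38 mm, 82 mm tall, standing on the bench. Origin at the centre of its underside, z up.
Not all that is in view belongs to the job. Leave any blue or pink look-alike of the beaker alone. What is shaped like the stack_top but pink is not meant.

How it is judged:
By the outcome, as a careful person would: the job done as asked, in the order asked, and still so for the second after the job is handed in, with the robot touching nothing.
It also fails if it takes over 54 s, if anything falls off the work surface, if the arm or the gripper's body presses on something with over 40 N, if the wrist force passes 120 N, or if a joint passes its speed limit or range.

## Working session

There is one attempt and no reset: what is moved stays moved. The work goes in short steps, Python scripts to look and compute and a tool call to move; the robot and the scene stay as the last step left them, time stands still between calls to the robot, and variables do not carry over. Pictures are saved under pics/ and viewed, and the job is handed in when it is done.

Besides the shell and the picture viewer there is one more tool, called after "Request:" as a command line: name --argument value ..., lists and objects as JSON in quotes. arm_command: Moves the arm, as the interface text tells. Its arguments: {"type":"object","properties":{"plan":{"type":"array"},"newtons":{"type":"number"}},"required":["plan"]}

```bash
mkdir -p pics; ls; python3 - <<'E'
from station import sensors, vision, job
import cv2,numpy as np
o=sensors.get_obs();print(o)
for c in ["side","top","wrist"]:
    im=vision.camera(c);cv2.imwrite(f"pics/{c}0.png",im)
    p=vision.camera_params(c);print(c,p)
E
```

```text
pics
{'time_s': 0.0, 'qpos': array([-1.23356622e+00,  3.00466047e-01,  1.52159506e+00, -1.10167692e-05,
        1.32068103e+00, -6.66064905e-02]), 'joint_vel': array([-0.00086866, -0.00078027,  0.00104264,  0.00089142, -0.00100752,
       -0.00099144]), 'tau': array([ 7.60512776e-04, -5.31803691e+01, -3.52737594e+01,  7.08687399e-02,
        2.43821391e-02, -4.68376936e-05]), 'ee_pos': array([ 0.21610363, -0.50572745,  0.40408305]), 'eef_rot': array([-3.14044501e+00, -6.58590959e-05,  4.03839289e-01]), 'force': array([-1.0045646 , -0.60316755, -0.07314083]), 'moment': array([0.02653675, 0.0193324 , 0.01482206]), 'grip_width': 0.09379108601960025}
side {'intrinsics': array([[501.96559978,   0.        , 323.10686113],
       [  0.        , 501.96559978, 239.47821225],
       [  0.        ,   0.        ,   1.        ]]), 'rvec': array([ 0.30561069, -2.79301374,  1.22163387]), 'tvec': array([0.54031916, 0.14774049, 0.90379184])}
top {'intrinsics': array([[491.34785452,   0.        , 319.25212182],
       [  0.        , 491.34785452, 245.59140947],
       [  0.        ,   0.        ,   1.        ]]), 'rvec': array([ 2.17566194, -2.19134667,  0.03815261]), 'tvec': array([-0.01206595,  0.56584357,  0.90768418])}
wrist {'intrinsics': array([[332.5633294 ,   0.        , 321.33019053],
       [  0.        , 332.5633294 , 238.43305897],
       [  0.        ,   0.        ,   1.        ]]), 'rvec': array([-2.45891194,  1.62096999,  0.18850013]), 'tvec': array([-0.54796043, -0.02409771,  0.38928955])}
```

View pics/side0.png

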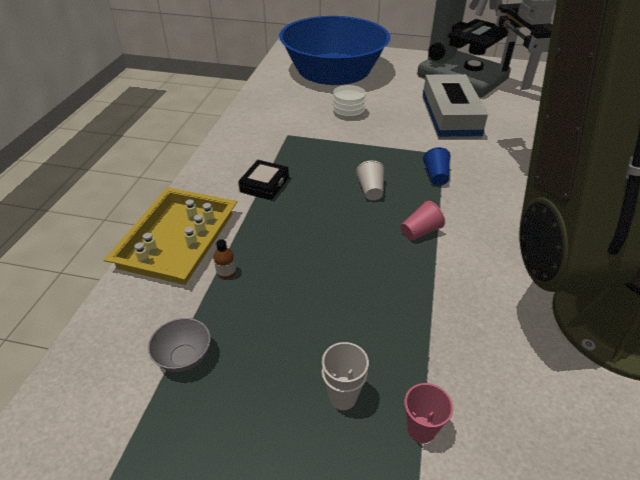

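View pics/top0.png

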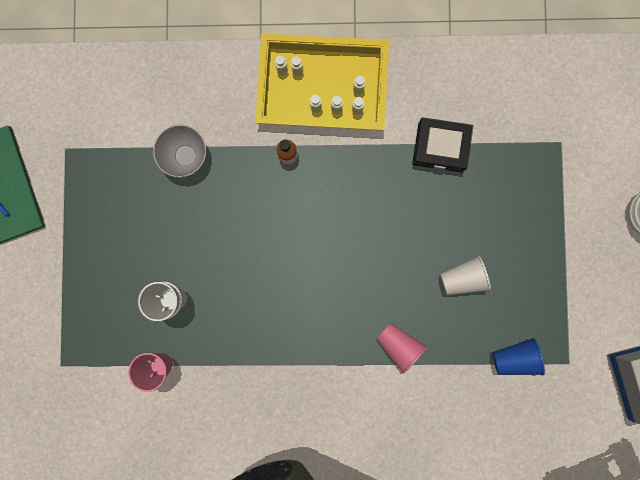

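View pics/wrist0.png

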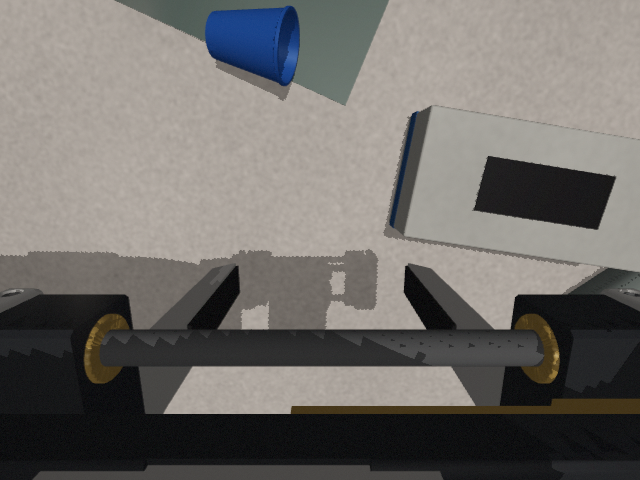

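Candidates for the lying beaker in the top view are white (278,465), pink (347,401) and blue (358,518). For the stack they are white (300,160) and pink (371,150). I choose the white one in each case. Next I measure both by fitting silhouettes.

```bash
cat > h.py <<'E'
from station import sensors, vision, job
import cv2,numpy as np
from scipy.optimize import minimize
P={c:vision.camera_params(c) for c in ["side","top"]}
def proj(X,c):
    p=P[c] if c in P else vision.camera_params(c)
    return cv2.projectPoints(np.asarray(X,float),p["rvec"],p["tvec"],p["intrinsics"],None)[0][:,0]
def ray(px,c,z):  # px=(row,col)
    p=P[c] if c in P else vision.camera_params(c)
    R=cv2.Rodrigues(p["rvec"])[0]; C=-R.T@p["tvec"]
    d=R.T@np.linalg.inv(p["intrinsics"])@[px[1],px[0],1]
    return C+d*(z-C[2])/d[2]
t=np.linspace(0,2*np.pi,60,endpoint=False)
def ring(r,z): return np.c_[r*np.cos(t),r*np.sin(t),np.full(60,z)]
CUP=np.vstack([ring(.0205,0),ring(.032,.072),ring(.0335,.072),ring(.0335,.076)])
def lying(x,y,yaw): # x,y origin (base centre)
    a=np.deg2rad(10); ax=np.array([np.cos(a)*np.cos(yaw),np.cos(a)*np.sin(yaw),np.sin(a)])
    u=np.array([-np.sin(yaw),np.cos(yaw),0]); v=np.cross(ax,u)
    return np.array([x,y,.020])+CUP@np.array([u,v,ax])
def up(x,y,z=0): return CUP+[x,y,z]
def stack(x,y): return np.vstack([up(x,y),up(x,y,.026)])
def hull(X,c):
    m=np.zeros((480*4,640*4),np.uint8)
    h=cv2.convexHull((proj(X,c)*4).astype(np.int32)); cv2.fillConvexPoly(m,h,1); return m
def rend(parts,c):
    m=0
    for X in parts: m=m|hull(X,c)
    return cv2.resize(m,(640,480),interpolation=cv2.INTER_AREA) if 0 else m.reshape(480,4,640,4).mean((1,3))
def fit(f,p0,masks,step):
    def cost(p):
        s=0
        for c,m in masks.items():
            r=rend(f(p),c); s+=1-np.minimum(r,m).sum()/np.maximum(r,m).sum()
        return s
    p0=np.array(p0,float); S=np.vstack([p0]+[p0+np.eye(len(p0))[i]*step[i] for i in range(len(p0))])
    r=minimize(cost,p0,method='Nelder-Mead',options=dict(initial_simplex=S,xatol=1e-4,fatol=1e-4,maxiter=200))
    return r.x,r.fun
E
python3 - <<'E'
from h import *
M={}
for c in ["top","side"]:
    vision.camera(c)
    for n in ["beaker","stack_top","stack_base","dish","slide_box","dropper"]:
        r=vision.silhouettes(n,c)
        for d in r: print(c,n,d["confidence"],np.round(d["at"]),d["mask"].sum(), np.round(ray(d["at"],c,.03),3))
        np.save(f"m_{c}_{n}.npy",np.array([d["mask"] for d in r]))
    r=vision.pinpoint("beaker",c); print("pin",[(d["confidence"],d["at"],ray(d["at"],c,.02)) for d in r])
    r=vision.pinpoint("stack_top",c); print("pin st",[(d["confidence"],d["at"],ray(d["at"],c,.026)) for d in r])
print(sensors.get_obs()["time_s"])
im=cv2.imread("pics/top0.png"); cv2.imwrite("pics/crop1.png",np.hstack([cv2.resize(im[220:390,370:560],None,fx=2.2,fy=2.2),cv2.resize(im[220:390,80:230],None,fx=2.2,fy=2.2)]))
E
```

```text
top beaker 0.8 [360. 520.] 1530 [ 0.354 -0.378  0.03 ]
top beaker 0.75 [275. 467.] 1382 [ 0.508 -0.287  0.03 ]
top beaker 0.73 [348. 401.] 1251 [ 0.378 -0.164  0.03 ]
top stack_top 0.82 [369. 151.] 1312 [0.34  0.294 0.03 ]
top stack_top 0.65 [153. 288.] 451 [0.739 0.041 0.03 ]
top stack_top 0.63 [302. 158.] 1249 [0.463 0.282 0.03 ]
top stack_base 0.55 [300. 183.] 110 [0.467 0.236 0.03 ]
top dish 0.79 [152. 176.] 2187 [0.743 0.252 0.03 ]
top slide_box 0.64 [146. 439.] 2634 [ 0.749 -0.241  0.03 ]
top slide_box 0.63 [152. 179.] 2159 [0.743 0.245 0.03 ]
top dropper 0.87 [153. 287.] 395 [0.739 0.042 0.03 ]
pin [(0.95, [364.3, 494.9], array([ 0.34522455, -0.33658541,  0.02      ])), (0.94, [282.9, 442.7], array([ 0.49450839, -0.24447067,  0.02      ])), (0.58, [332.6, 382.7], array([ 0.40366454, -0.13234608,  0.02      ]))]
pin st [(0.91, [363.1, 163.6], array([0.35025289, 0.27233091, 0.026     ])), (0.9, [302.2, 171.1], array([0.46200786, 0.25953551, 0.026     ]))]
side beaker 0.97 [178. 372.] 870 [ 0.5   -0.293  0.03 ]
side beaker 0.96 [165. 435.] 829 [ 0.359 -0.38   0.03 ]
side beaker 0.7 [221. 425.] 1067 [ 0.369 -0.164  0.03 ]
side stack_top 0.96 [364. 345.] 1786 [0.471 0.216 0.03 ]
side stack_top 0.66 [409. 427.] 2151 [0.338 0.266 0.03 ]
side stack_base 0.85 [393. 346.] 673 [0.46  0.267 0.03 ]
side dish 0.86 [349. 181.] 2613 [0.736 0.246 0.03 ]
side slide_box 0.79 [179. 265.] 1379 [ 0.742 -0.231  0.03 ]
side dropper 0.97 [261. 225.] 610 [0.737 0.04  0.03 ]
pin [(0.89, [193.5, 371.6], array([ 0.49390692, -0.246335  ,  0.02      ])), (0.64, [178.0, 437.3], array([ 0.35077803, -0.34058411,  0.02      ])), (0.56, [232.5, 410.3], array([ 0.39624317, -0.1326873 ,  0.02      ]))]
pin st [(0.79, [386.5, 342.5], array([0.46732347, 0.25410111, 0.026     ])), (0.57, [430.2, 420.2], array([0.34498328, 0.29895711, 0.026     ]))]
1.05
```

View pics/crop1.png

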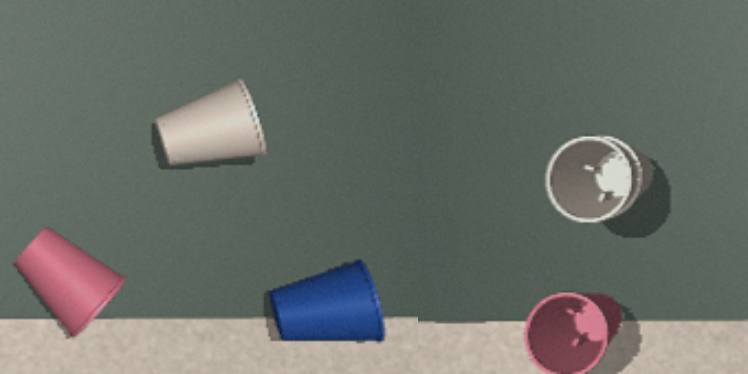

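The crop confirms the choice. The white beaker lies with its base to the left and its mouth to the right, and the white stack of two stands at about (300,160). Now I fit the poses.

```bash
python3 - <<'E'
from h import *
mt=np.load("m_top_beaker.npy"); ms=np.load("m_side_beaker.npy")
b={"top":mt[1],"side":ms[0]}
yaw0=np.arctan2(-.287+.245,.508-.494)
for mm in (b,{"top":b["top"]},{"side":b["side"]}):
    x,f=fit(lambda p:[lying(*p)],[.494,-.245,yaw0],mm,[.01,.01,.1]); print("beaker",x.round(4),np.rad2deg(x[2]),f)
T=np.load("m_top_stack_top.npy"); S=np.load("m_side_stack_top.npy")
a=T[2]; s=S[0]
sb=np.load("m_top_stack_base.npy"); ss=np.load("m_side_stack_base.npy")
st={"top":a|sb[0],"side":s|ss[0]}
for mm in (st,{"top":st["top"]},{"side":st["side"]}):
    x,f=fit(lambda p:[up(*p),up(*p,.026)],[.462,.259],mm,[.01,.01]); print("stack",x.round(4),f)
# color-based mask check
import cv2
for c in ["top","side"]:
    im=cv2.imread(f"pics/{c}0.png")
    print(c, np.argwhere(b[c]).min(0),np.argwhere(b[c]).max(0), np.argwhere(st[c]).min(0),np.argwhere(st[c]).max(0))
E
```

```text
beaker [ 0.488  -0.2475 -1.2534] -71.81472284542694 0.205036806509311
beaker [ 0.4922 -0.247  -1.2961] -74.25840004508053 0.04589222614840993
beaker [ 0.4874 -0.2461 -1.3034] -74.67917713942121 0.05134541460735864
stack [0.465  0.2581] 0.15651062703058027
stack [0.4677 0.2581] 0.09495437690096242
stack [0.4644 0.2582] 0.0309252535369976
top [256 441] [295 490] [282 138] [320 186]
side [160 357] [199 384] [342 322] [409 368]
```

Request:
arm_command --plan '[-1,0.725,0.5,-0.2,0.686,-1,0.725,0.5,-0.2,0.686,-1,0.725,0.5,-0.2,0.686,-1,0.725,0.5,-0.2,0.686,-1,0.725,0.5,-0.2,0.686,-1,0.725,0.5,-0.2,0.686,-1,0.725,0.5,-0.2,0.686,-1,0.725,0.5,-0.2,0.686,-1,0.725,0.5,-0.2,0.686,-1,0.725,0.5,-0.2,0.686,-1,0.725,0.5,-0.2,0.686,-1,0.725,0.5,-0.2,0.686,-1,0.725,0.5,-0.2,0.686,-1,0.725,0.5,-0.2,0.686]' --newtons 3

```text
time_s: 2.45
ee_pos: [0.506, -0.3059, 0.3247]
eef_rot: [3.142, 0.0, 1.839]
force: [0.4, -0.4, -0.3]
grip_width: 0.094
```

```bash
python3 - <<'E'
from h import *
p=vision.camera_params("wrist");im=vision.camera("wrist")
P["wrist"]=p
r=vision.silhouettes("beaker","wrist")
o=sensors.get_obs(); print(o["time_s"],o["ee_pos"],np.rad2deg(o["eef_rot"]),o["force"],o["qpos"])
for d in r: print(d["confidence"],d["at"],d["mask"].sum(),ray(d["at"],"wrist",.03))
pr=proj(lying(.490,-.2468,np.deg2rad(-74.5)),"wrist")
h=cv2.convexHull(pr.astype(np.int32)); cv2.polylines(im,[h],True,(0,0,255),1)
cv2.imwrite("pics/wrist1.png",im)
np.save("wm.npy",np.array([d["mask"] for d in r])); np.save("wp.npy",[p],allow_pickle=True)
E
```

```text
2.55 [ 0.50604678 -0.30583369  0.32470382] [1.79996274e+02 6.99510044e-03 1.05405708e+02] [-0.97550933  0.07607342 -0.01600829] [-6.05553419e-01  4.64247335e-01  1.48753340e+00 -3.06106266e-05
  1.18967654e+00 -8.74422361e-01]
0.83 [266.1, 132.4] 5842 [ 0.35452587 -0.3698809   0.03      ]
0.77 [24.6, 202.9] 5804 [ 0.3781388  -0.17020406  0.03      ]
0.63 [218.2, 324.3] 6276 [ 0.50299901 -0.28545855  0.03      ]
```

View pics/wrist1.png

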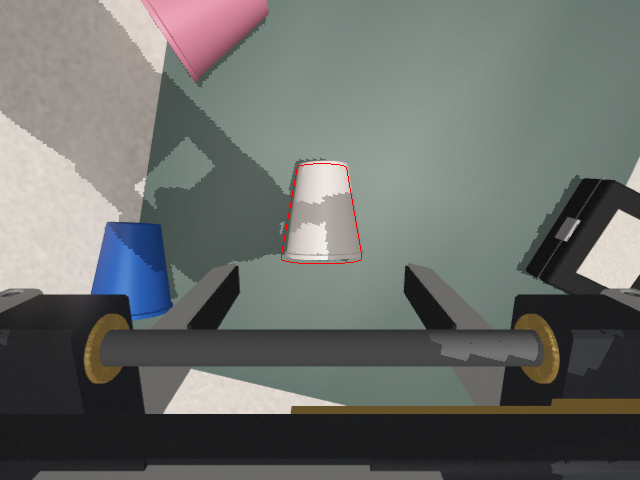

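Request:
arm_command --plan '[-1,0,0,-0.1,0,-1,0,0,-0.2,0,-1,0,0,-0.25,0,-1,0,0,-0.284,0,-1,0,0,-0.284,0,-1,0,0,-0.284,0,0.1,0,0,-0.284,0,0.2,0,0,-0.284,0,0.3,0,0,-0.284,0,0.5,0,0,-0.284,0,1,0,0,-0.284,0,1,0,0,-0.284,0,1,0,0,-0.284,0,1,0,0,-0.284,0]' --newtons 3

```text
time_s: 3.95
ee_pos: [0.5061, -0.3058, 0.2112]
eef_rot: [3.142, 0.0, 1.841]
force: [0.2, -0.8, 3.3]
grip_width: 0.064
```

```bash
python3 - <<'E'
from h import *
im=vision.camera("wrist");o=sensors.get_obs(); print(o["time_s"],o["ee_pos"],o["force"],o["moment"],o["grip_width"])
im2=vision.camera("side")
cv2.imwrite("pics/w2.png",np.hstack([im[100:400,120:520],cv2.resize(im2[100:250,300:500],None,fx=2,fy=2)]))
E
```

```text
4.0 [ 0.50611989 -0.30582867  0.21119267] [-0.89160806 -1.34707064  2.51148591] [-0.19645519  0.05088245  0.00149622] 0.06413029350185168
```

View pics/w2.png

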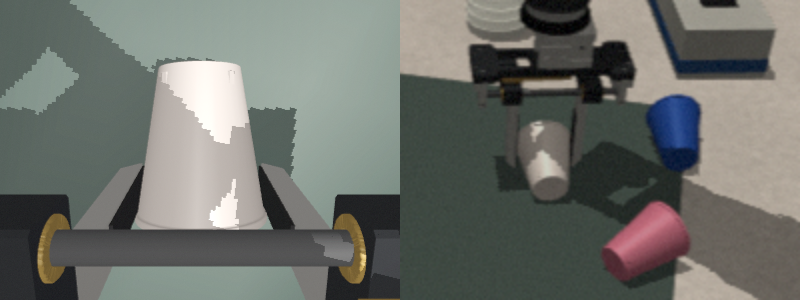

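Request:
arm_command --plan '[1,0,0,0.05,0,1,0,0,0.1,0,1,0,0,0.15,0,1,0,0,0.18,0,1,0,0,0.18,0,1,0,0,0.18,0,1,0,0,0.18,0]'

```text
time_s: 4.75
ee_pos: [0.5059, -0.3057, 0.2818]
eef_rot: [-3.14, -0.001, 1.841]
force: [0.6, 0.1, -0.5]
grip_width: 0.0618
```

```bash
cat > look.py <<'E'
from h import *
import sys
P["wrist"]=vision.camera_params("wrist")
im=vision.camera("wrist");o=sensors.get_obs(); print(o["time_s"],o["ee_pos"],np.rad2deg(o["eef_rot"][2]),o["force"],o["moment"],o["grip_width"])
im2=vision.camera("side")
g=proj([o["ee_pos"]-[0,0,.18]],"side")[0].astype(int)
r0=max(0,min(480-200,g[1]-80));c0=max(0,min(640-200,g[0]-100))
cv2.imwrite(sys.argv[1],np.hstack([cv2.resize(im,(500,375)),cv2.resize(im2[r0:r0+200,c0:c0+160],(300,375))]))
E
python3 look.py pics/w3.png
```

```text
4.8 [ 0.50598066 -0.30569063  0.28189445] 105.45483834760971 [1.03016813 0.18122774 0.02488709] [-0.00438523 -0.09001262 -0.003528  ] 0.06160379474717786
```

View pics/w3.png

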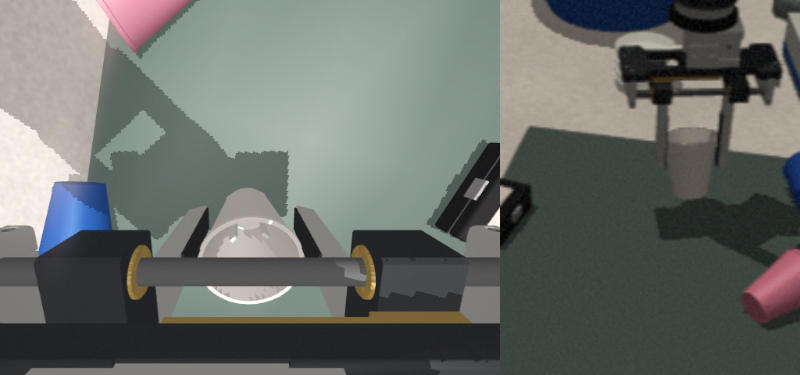

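```bash
python3 - <<'E'
from h import *
im=vision.camera("side"); r=vision.silhouettes("beaker","side")
for d in r: print(d["confidence"],d["at"],d["mask"].sum())
o=sensors.get_obs(); e=o["ee_pos"]; print(e,o["grip_width"])
b=min(r,key=lambda d:np.hypot(*(np.array(d["at"])-proj([e-[0,0,.2]],"side")[0][::-1])))
print(b["at"])
im[b["mask"]]=im[b["mask"]]//2+np.uint8([0,0,120])
for z in (.02,.03,.04,.05):
    h=cv2.convexHull(proj(up(e[0],e[1],z),"side").astype(np.int32)); cv2.polylines(im,[h],True,(0,int(z*5000),0),1)
    m=rend([up(e[0],e[1],z)],"side"); print(z,np.minimum(m,b["mask"]).sum()/np.maximum(m,b["mask"]).sum())
x,f=fit(lambda p:[up(*p)],[e[0],e[1],.035],{"side":b["mask"]},[.005,.005,.005]); print(x,f)
cv2.imwrite("pics/s4.png",cv2.resize(im[80:240,300:460],None,fx=3.5,fy=3.5))
E
```

```text
0.82 [163.8, 437.4] 835
0.67 [151.6, 370.0] 923
0.6 [220.2, 422.3] 1074
0.33 [363.0, 345.6] 1738
[ 0.50606125 -0.30573616  0.28245263] 0.061865785450982605
[151.6, 370.0]
0.02 0.5825837014957151
0.03 0.6931644710804545
0.04 0.802775617634743
0.05 0.7372037100652696
[ 0.5002697  -0.30592929  0.0419983 ] 0.08783015291292806
```

View pics/s4.png

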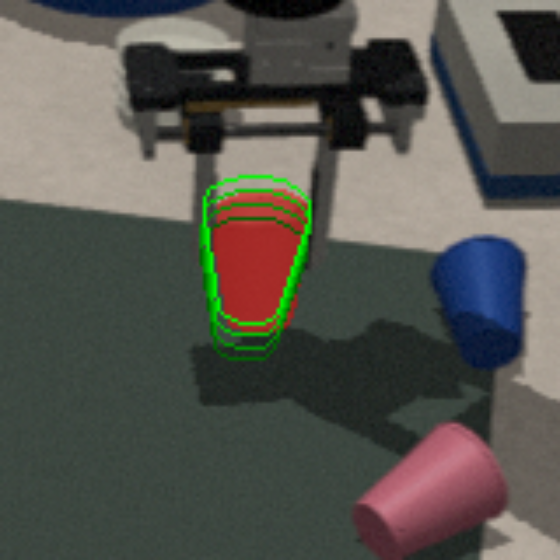

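Request:
arm_command --plan '[1,0,0,-0.04,0,1,0,0,-0.07,0,1,0,0,-0.08,0,1,0,0,-0.086,0,1,0,0,-0.092,0,1,0,0,-0.096,0,1,0,0,-0.1,0,1,0,0,-0.103,0,1,0,0,-0.103,0]'

```text
time_s: 5.85
ee_pos: [0.5061, -0.3058, 0.242]
eef_rot: [3.141, 0.0, 1.841]
force: [-0.9, 0.3, 4.8]
grip_width: 0.0604
```

```bash
python3 look.py pics/w5.png
```

```text
5.9 [ 0.50614282 -0.30576856  0.24203598] 105.45764207585388 [0.29807756 0.46756898 3.61723351] [ 0.05095439 -0.14841729 -0.00082156] 0.06087817865740124
```

View pics/w5.png

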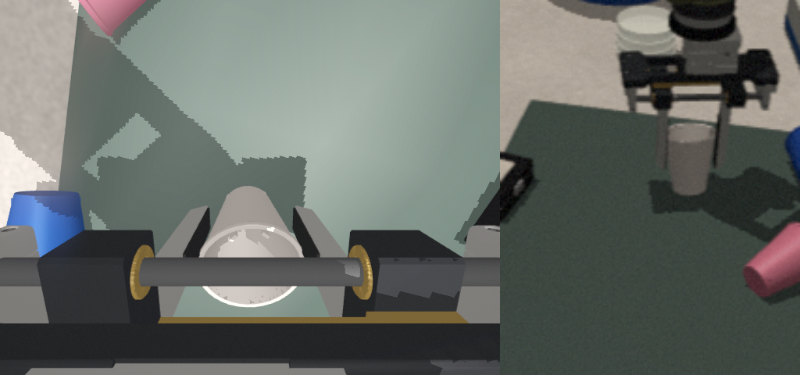

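```bash
cat > ov.py <<'E'
from h import *
import sys
x,y,z=map(float,sys.argv[2:5])
P["wrist"]=vision.camera_params("wrist")
out=[]
for c in ("wrist","side","top"):
    im=vision.camera(c); 
    cen=proj([[x,y,z+.038]],c)[0]
    for k in range(4):
        q=proj(up(x,y,z)[60*k:60*k+60],c).astype(np.int32)
        if k!=2: cv2.polylines(im,[q],True,(0,0,255) if k==0 else (0,255,0),1)
    w=90 if c=="wrist" else 45
    if c=="wrist": w=130
    r0=int(np.clip(cen[1]-w,0,480-2*w));c0=int(np.clip(cen[0]-w,0,640-2*w))
    out.append(cv2.resize(im[r0:r0+2*w,c0:c0+2*w],(266,266),interpolation=cv2.INTER_CUBIC))
cv2.imwrite(sys.argv[1],np.hstack(out))
o=sensors.get_obs();print(o["time_s"],o["ee_pos"],o["force"],o["grip_width"])
E
python3 ov.py pics/o5.png 0.506 -0.306 0
```

```text
6.1 [ 0.50611821 -0.3057573   0.24198039] [0.2869869  0.83001673 3.52870006] 0.060396996088005674
```

View pics/o5.png

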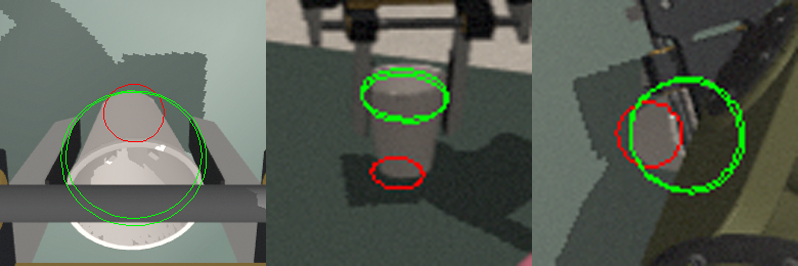

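```bash
cat > tilt.py <<'E'
from h import *
import sys
def tilted(x,y,z,th,yaw=np.deg2rad(-74.5)): # th from vertical toward yaw; x,y,z origin
    ax=np.array([np.sin(th)*np.cos(yaw),np.sin(th)*np.sin(yaw),np.cos(th)])
    u=np.array([-np.sin(yaw),np.cos(yaw),0]); v=np.cross(ax,u)
    return np.array([x,y,z])+CUP@np.array([u,v,ax])
def low(th): return .0205*abs(np.sin(th))
if __name__=="__main__":
    P["wrist"]=vision.camera_params("wrist")
    im=vision.camera("wrist"); r=vision.silhouettes("beaker","wrist")
    e=sensors.get_obs()["ee_pos"]
    for d in r: print(d["confidence"],d["at"],d["mask"].sum())
    vision.camera("side"); s=vision.silhouettes("beaker","side")
    for d in s: print(d["confidence"],d["at"],d["mask"].sum())
    b=min(s,key=lambda d:np.hypot(*(np.array(d["at"])-proj([e-[0,0,.2]],"side")[0][::-1])))
    yaw=np.deg2rad(-74.5)
    f=lambda p:[tilted(p[0],p[1],low(p[2])+(p[3] if len(p)>3 else 0),p[2])]
    x,c=fit(f,[e[0],e[1]+.01,.15],{"side":b["mask"]},[.005,.005,.1]); print("on bench",x,np.rad2deg(x[2]),c)
    x,c=fit(f,[e[0],e[1]+.01,.15,.0],{"side":b["mask"]},[.005,.005,.1,.005]); print("free z",x,np.rad2deg(x[2]),c)
    for k in range(4):
        q=proj(f(x)[0][60*k:60*k+60],"wrist").astype(np.int32); cv2.polylines(im,[q],True,(0,0,255),1)
    cv2.imwrite("pics/"+sys.argv[1],im)
E
python3 tilt.py t5.png
```

```text
0.9 [12.7, 143.4] 2090
0.74 [307.6, 321.5] 10205
0.74 [274.5, 58.7] 5654
0.91 [163.5, 371.1] 823
0.84 [219.1, 425.7] 1123
0.65 [164.9, 434.9] 827
on bench [ 0.5000413  -0.30654352  0.29744516] 17.042352111795864 0.09493493773611306
free z [ 0.49927299 -0.29827339  0.27600564  0.00655376] 15.813958473238072 0.0964863743256329
```

View pics/t5.png

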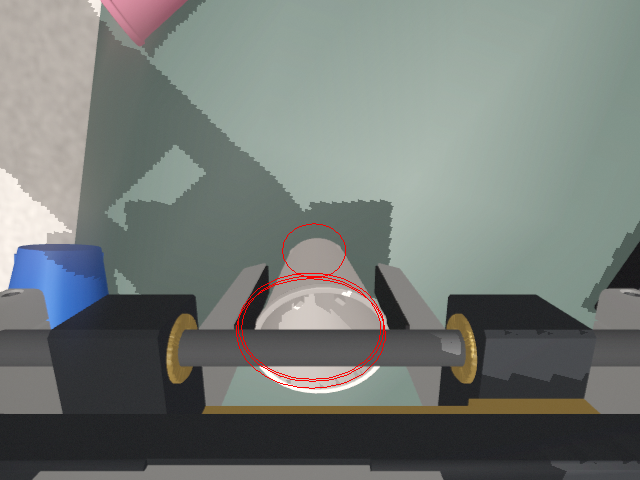

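Request:
arm_command --plan '[1,-0.003,0.012,0,0,1,-0.007,0.024,0,0,1,-0.01,0.036,-0.002,0,1,-0.013,0.048,-0.003,0,1,-0.013,0.048,-0.004,0,1,-0.013,0.048,-0.004,0]'

```text
time_s: 6.9
ee_pos: [0.5009, -0.2865, 0.2404]
eef_rot: [3.142, 0.0, 1.841]
force: [0.1, -0.2, 0.9]
grip_width: 0.0605
```

```bash
python3 tilt.py t6.png;python3 ov.py pics/o6.png 0.502 -0.292 0
```

```text
0.94 [318.3, 317.3] 9983
0.83 [25.9, 143.0] 7408
0.79 [291.6, 65.2] 2623
0.86 [222.4, 422.9] 1054
0.58 [166.0, 372.7] 855
0.57 [164.2, 435.5] 838
on bench [ 0.49620939 -0.29141921  0.25924695] 14.853755914331362 0.07936724396563477
free z [ 0.49546112 -0.28226584  0.26595667  0.00580316] 15.238194690468049 0.08522114347357068
7.25 [ 0.50092083 -0.28665578  0.24034628] [-0.36560892  0.1719182   3.31942385] 0.06026894409480513
```

View pics/o6.png

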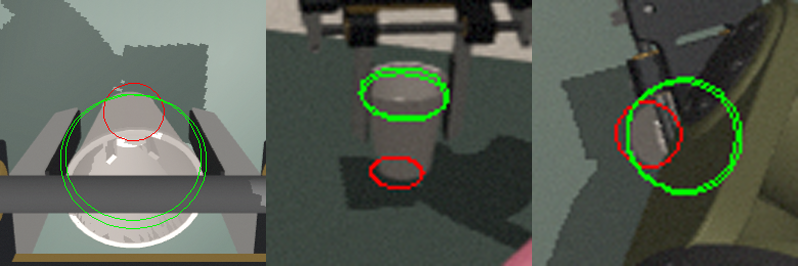

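Request:
arm_command --plan '[-0.26,0,0,0,0,-0.29,0,0,0,0,-0.32,0,0,0,0,-0.35,0,0,0,0,-0.38,0,0,0,0,-0.42,0,0,0,0,-0.5,0,0,0,0,-0.6,0,0,0,0,-0.8,0,0,0,0,-1,0,0,0,0,-1,0,0,0,0,-1,0,0,0,0,-1,0,0,0,0]'

```text
time_s: 8.55
ee_pos: [0.5009, -0.2866, 0.2403]
eef_rot: [-3.142, 0.0, 1.841]
force: [-0.5, -0.0, -0.6]
grip_width: 0.0939
```

```bash
python3 tilt.py t7.png;python3 ov.py pics/o7.png 0.501 -0.287 0
```

```text
0.56 [21.5, 143.7] 7390
0.84 [220.1, 423.0] 1065
0.74 [166.4, 373.9] 904
0.57 [164.7, 435.3] 799
on bench [ 0.4947859  -0.29857891  0.01458994] 0.835941770391459 0.03659928816063396
free z [ 0.49135875 -0.27672046  0.24767504  0.00753309] 14.190734409028762 0.06131454162276084
8.9 [ 0.50090664 -0.28652841  0.24023618] [-0.26089565  0.37779043  0.66758136] 0.09397601010677135
```

View pics/o7.png

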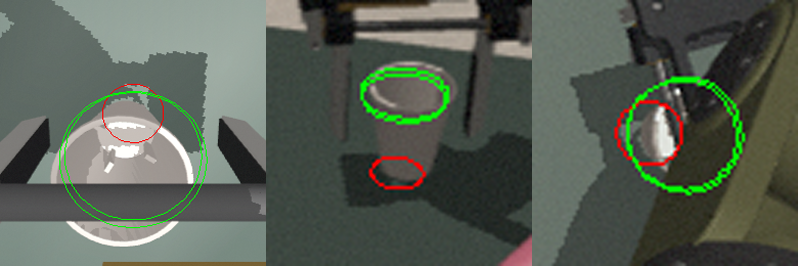

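Request:
arm_command --plan '[-1,0,0,0.1,0,-1,0,0,0.2,0,-1,0,0,0.25,0,-1,0,0,0.25,0,-1,0,0,0.25,0]'

```text
time_s: 9.4
ee_pos: [0.5008, -0.2865, 0.3398]
eef_rot: [-3.141, -0.0, 1.841]
force: [0.4, -0.5, -0.9]
grip_width: 0.0941
```

```bash
python3 - <<'E'
from h import *
P["wrist"]=vision.camera_params("wrist")
M={}
e=sensors.get_obs()["ee_pos"];print(e)
ims={}
for c in ("wrist","side","top"):
    ims[c]=vision.camera(c)
    for n in ("beaker","stack_top"):
        s=vision.silhouettes(n,c)
        if s:
            b=min(s,key=lambda d:np.hypot(*(np.array(d["at"])-proj([[.497,-.298,.05]],c)[0][::-1])))
            print(c,n,b["confidence"],b["at"],b["mask"].sum())
            if n=="beaker": M[c]=b["mask"]
for mm in ({"wrist":M.get("wrist")},{"side":M["side"]},{"top":M.get("top")},M):
    if None in list(mm.values()): continue
    x,f=fit(lambda p:[up(*p)],[.497,-.298],mm,[.005,.005]);print(list(mm),x,f)
out=[]
for c,im in ims.items():
    for k in (0,1,3):
        cv2.polylines(im,[proj(up(.497,-.298)[60*k:60*k+60],c).astype(np.int32)],True,(0,0,255),1)
    cen=proj([[.497,-.298,.04]],c)[0]; w=100 if c=="wrist" else 45
    r0=int(np.clip(cen[1]-w,0,480-2*w));c0=int(np.clip(cen[0]-w,0,640-2*w))
    out.append(cv2.resize(im[r0:r0+2*w,c0:c0+2*w],(266,266),interpolation=cv2.INTER_CUBIC))
cv2.imwrite("pics/o8.png",np.hstack(out))
print(sensors.get_obs()["time_s"])
E
```

```text
[ 0.50076394 -0.28647265  0.33975906]
wrist beaker 0.58 [263.4, 314.6] 5758
side beaker 0.69 [165.2, 374.2] 889
side stack_top 0.82 [362.3, 344.9] 1725
top beaker 0.58 [280.4, 476.3] 823
top stack_top 0.6 [303.1, 157.3] 1257Traceback (most recent call last):
  File "<stdin>", line 15, in <module>
ValueError: The truth value of an array with more than one element is ambiguous. Use a.any() or a.all()
```

```bash
cat > std.py <<'E'
from h import *
import sys
X0=[float(sys.argv[2]),float(sys.argv[3])]
P["wrist"]=vision.camera_params("wrist")
M={};ims={}
e=sensors.get_obs()["ee_pos"];print(e)
for c in ("wrist","side","top"):
    ims[c]=vision.camera(c)
    s=vision.silhouettes("beaker",c)
    if s:
        b=min(s,key=lambda d:np.hypot(*(np.array(d["at"])-proj([X0+[.05]],c)[0][::-1])))
        print(c,b["confidence"],b["at"],b["mask"].sum()); M[c]=b["mask"]
for mm in [{c:M[c]} for c in M]+[M]:
    x,f=fit(lambda p:[up(*p)],X0,mm,[.005,.005]);print(list(mm),x,f)
out=[]
for c,im in ims.items():
    for k in (0,1,3):
        cv2.polylines(im,[proj(up(*X0)[60*k:60*k+60],c).astype(np.int32)],True,(0,0,255),1)
    cen=proj([X0+[.04]],c)[0]; w=100 if c=="wrist" else 45
    r0=int(np.clip(cen[1]-w,0,480-2*w));c0=int(np.clip(cen[0]-w,0,640-2*w))
    out.append(cv2.resize(im[r0:r0+2*w,c0:c0+2*w],(266,266),interpolation=cv2.INTER_CUBIC))
cv2.imwrite("pics/"+sys.argv[1],np.hstack(out))
print(sensors.get_obs()["time_s"])
E
python3 std.py o8.png .497 -.298
```

```text
[ 0.50090953 -0.28657699  0.33989373]
wrist 0.66 [265.9, 316.2] 5714
side 0.88 [166.6, 372.8] 846
top 0.93 [277.7, 479.1] 894
['wrist'] [ 0.49910017 -0.29901821] 0.024014732176315
['side'] [ 0.49523031 -0.29967904] 0.08225872132482692
['top'] [ 0.50018082 -0.29588375] 0.29171829310601183
['wrist', 'side', 'top'] [ 0.49865758 -0.29899385] 0.4638962817359015
10.15
```

View pics/o8.png

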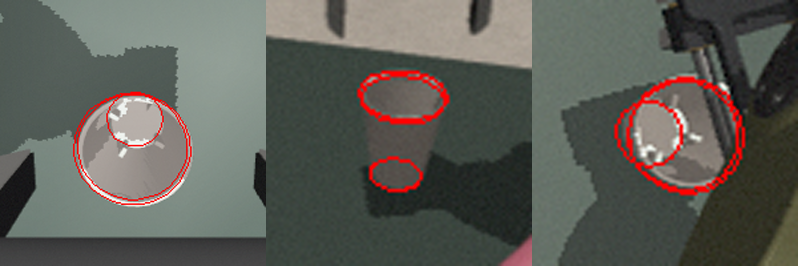

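Request:
arm_command --plan '[-1,-0.005,-0.031,0,0,-1,-0.005,-0.031,-0.05,0,-1,-0.005,-0.031,-0.12,0,-1,-0.005,-0.031,-0.18,0,-1,-0.005,-0.031,-0.208,0,-1,-0.005,-0.031,-0.208,0,-1,-0.005,-0.031,-0.208,0,-0.6,-0.005,-0.031,-0.208,0,-0.4,-0.005,-0.031,-0.208,0,-0.2,-0.005,-0.031,-0.208,0,0.2,-0.005,-0.031,-0.208,0,1,-0.005,-0.031,-0.208,0,1,-0.005,-0.031,-0.208,0,1,-0.005,-0.031,-0.208,0]' --newtons 10

```text
time_s: 11.55
ee_pos: [0.4989, -0.299, 0.2573]
eef_rot: [3.141, 0.0, 1.84]
force: [-1.9, -0.1, 5.1]
grip_width: 0.0667
```

```bash
python3 look.py pics/w9.png
```

```text
11.6 [ 0.49894497 -0.29903627  0.25734519] 105.45327767340022 [-1.07325379  0.05745564  5.06235541] [-0.05100733  0.01336253 -0.00079552] 0.06663084846865383
```

View pics/w9.png

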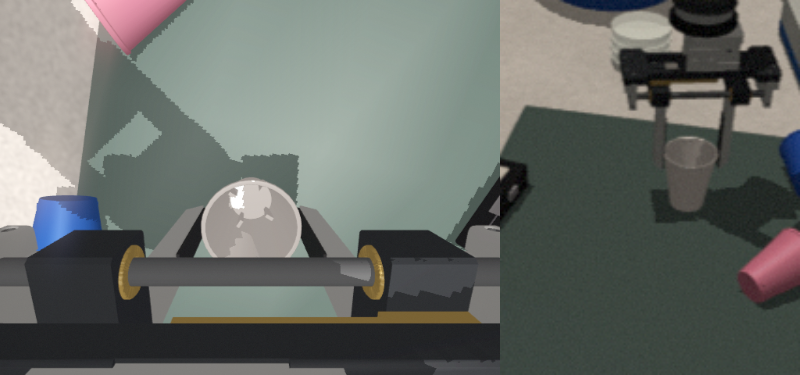

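Request:
arm_command --plan '[1,0,0,0.05,0,1,0,0,0.125,0,1,0,0,0.2,0,1,0,0,0.275,0,1,0,0,0.35,0,1,0,0.02,0.375,0,1,0,0.08,0.375,0,1,-0.01,0.15,0.375,0,1,-0.015,0.22,0.375,0,1,-0.02,0.3,0.375,0,1,-0.025,0.38,0.375,0,1,-0.03,0.46,0.375,0,1,-0.035,0.54,0.375,0,1,-0.04,0.62,0.375,0,1,-0.045,0.7,0.375,0,1,-0.05,0.77,0.375,0,1,-0.055,0.84,0.375,0,1,-0.06,0.89,0.375,0,1,-0.065,0.92,0.375,0,1,-0.065,0.93,0.375,0]'

```text
time_s: 13.65
ee_pos: [0.4725, 0.074, 0.4063]
eef_rot: [-3.14, -0.0, 1.842]
force: [0.2, -0.1, -0.3]
grip_width: 0.0665
```

```bash
python3 look.py pics/w10.png
```

```text
13.7 [0.4727188  0.07375331 0.4064626 ] 105.50856548355083 [ 0.02590768 -0.56230404  0.57021228] [-0.04350707 -0.0367069  -0.03852606] 0.06654934145139191
```

View pics/w10.png

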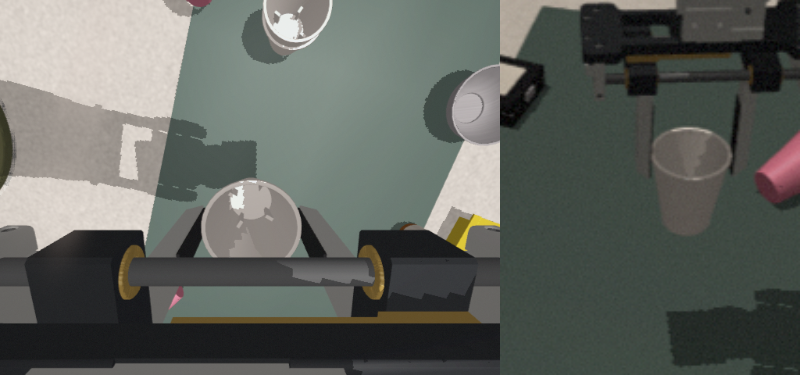

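Request:
arm_command --plan '[1,0,0.04,0,0,1,0,0.1,0,0,1,0,0.15,0,0,1,0,0.18,0,0,1,0,0.19,0,0,1,0,0.19,0,0,1,0,0.19,0,0]'

```text
time_s: 14.45
ee_pos: [0.473, 0.1483, 0.407]
eef_rot: [-3.141, 0.0, 1.84]
force: [-0.2, -1.3, -1.3]
grip_width: 0.0665
```

```bash
cat > stk.py <<'E'
from h import *
import sys
P["wrist"]=vision.camera_params("wrist")
im=vision.camera("wrist"); a=vision.silhouettes("stack_top","wrist"); b=vision.silhouettes("stack_base","wrist")
o=sensors.get_obs();print(o["time_s"],o["ee_pos"])
for n,s in (("t",a),("b",b)):
    for d in s: print(n,d["confidence"],d["at"],d["mask"].sum(),ray(d["at"],"wrist",.08))
pp=proj([[.466,.258,.08]],"wrist")[0][::-1]
near=lambda s:[d for d in s if np.hypot(*(np.array(d["at"])-pp))<90]
m=np.zeros((480,640),bool)
for d in near(a)[:1]+near(b)[:1]: m|=d["mask"]
x,f=fit(lambda p:[up(*p),up(*p,.026)],[.466,.258],{"wrist":m},[.005,.005]);print("wrist",x,f)
t=near(a)
if t:
    x2,f=fit(lambda p:[up(*p,.026)],[.466,.258],{"wrist":t[0]["mask"]},[.005,.005]);print("top only",x2,f)
for k in (0,1,3):
    cv2.polylines(im,[proj(up(*x,.026)[60*k:60*k+60],"wrist").astype(np.int32)],True,(0,0,255),1)
cv2.imwrite("pics/"+sys.argv[1],im)
E
python3 stk.py k11.png
```

```text
14.6 [0.47296821 0.14848733 0.40705804]
t 0.79 [105.8, 347.1] 5690 [0.46417773 0.26369196 0.08      ]
t 0.59 [39.8, 220.5] 5637 [0.34819494 0.28500285 0.08      ]
b 0.42 [137.7, 320.0] 18 [0.4486174  0.23188982 0.08      ]
wrist [0.46710344 0.26030877] 0.033893640443729334
top only [0.46723267 0.26053786] 0.025748086290883765
```

View pics/k11.png

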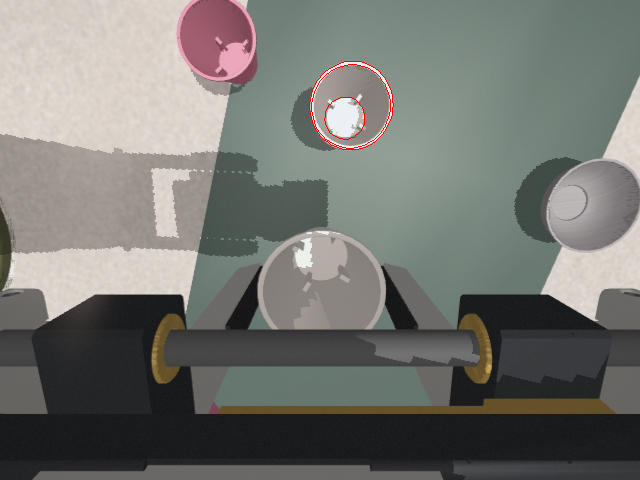

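```bash
python3 - <<'E'
from h import *
P["wrist"]=vision.camera_params("wrist")
im=vision.camera("wrist")
e=sensors.get_obs()["ee_pos"]; print(e)
for n in ("beaker","stack_top"):
  s=vision.silhouettes(n,"wrist")
  for d in s: print(n,d["confidence"],d["at"],d["mask"].sum())
for k,c in ((0,(0,0,255)),(1,(0,255,0)),(3,(255,0,0))):
    cv2.polylines(im,[proj(up(e[0],e[1],e[2]-.257)[60*k:60*k+60],"wrist").astype(np.int32)],True,c,1)
cv2.imwrite("pics/h12.png",cv2.resize(im[220:345,230:410],None,fx=4,fy=4))
E
```

```text
[0.47294243 0.14858358 0.40708505]
beaker 0.95 [284.0, 321.6] 10880
beaker 0.53 [408.1, 214.2] 71
stack_top 0.9 [106.9, 345.8] 5804
stack_top 0.68 [38.5, 216.5] 5669
```

View pics/h12.png

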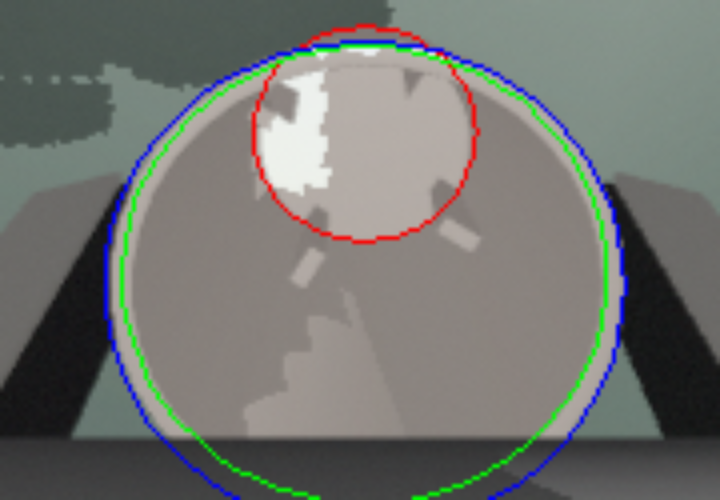

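Request:
arm_command --plan '[1,-0.002,0.04,0,0,1,-0.006,0.1,0,0,1,-0.01,0.17,0,0,1,-0.013,0.23,0,0,1,-0.015,0.265,0,0,1,-0.015,0.28,0,0,1,-0.015,0.28,0,0,1,-0.015,0.28,0,0,1,-0.015,0.28,-0.04,0,1,-0.015,0.28,-0.08,0,1,-0.015,0.28,-0.1,0,1,-0.015,0.28,-0.1,0]'

```text
time_s: 15.95
ee_pos: [0.467, 0.2605, 0.3663]
eef_rot: [-3.14, 0.0, 1.84]
force: [0.2, -0.2, -0.6]
grip_width: 0.0666
```

```bash
python3 look.py pics/w13.png; python3 - <<'E'
from h import *
out=[]
for c in ("side","top"):
    im=vision.camera(c)
    cen=proj([[.467,.2603,.1]],c)[0]; w=70
    r0=int(np.clip(cen[1]-w,0,480-2*w));c0=int(np.clip(cen[0]-w,0,640-2*w))
    out.append(cv2.resize(im[r0:r0+2*w,c0:c0+2*w],(400,400),interpolation=cv2.INTER_CUBIC))
cv2.imwrite("pics/st13.png",np.hstack(out))
E
```

```text
16.0 [0.46706467 0.26064131 0.36718185] 105.42161321708413 [-0.40620735  0.08180502 -0.06625619] [-0.02565726 -0.14542197 -0.05611249] 0.06623712526924912
```

View pics/st13.png

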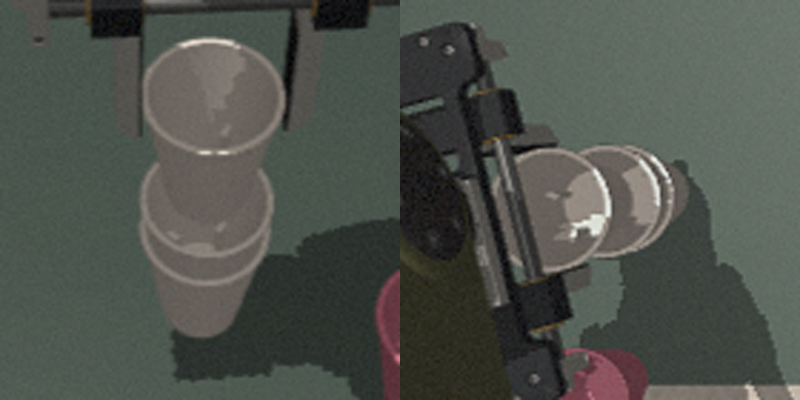

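View pics/w13.png

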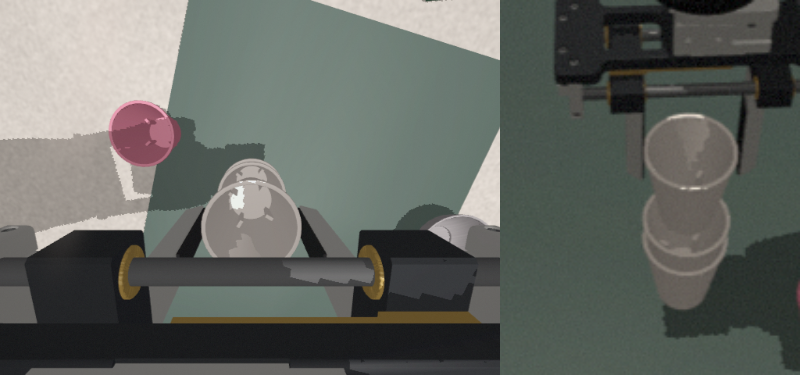

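```bash
python3 - <<'E'
from h import *
e=sensors.get_obs()["ee_pos"]
im=vision.camera("side"); 
for z,c in ((0,(0,0,255)),(.026,(0,255,0)),(e[2]-.257,(255,0,0))):
  for k in (0,1,3):
    cv2.polylines(im,[(proj(up(.467,.2606,z)[60*k:60*k+60],"side")*16).astype(np.int32)],True,c,1,cv2.LINE_AA,4)
cen=proj([[.467,.2603,.1]],"side")[0].astype(int); w=70
cv2.imwrite("pics/ov14.png",cv2.resize(im[cen[1]-w:cen[1]+w,cen[0]-w:cen[0]+w],(600,600),interpolation=cv2.INTER_CUBIC))
E
```

```text
(no output)
```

View pics/ov14.png

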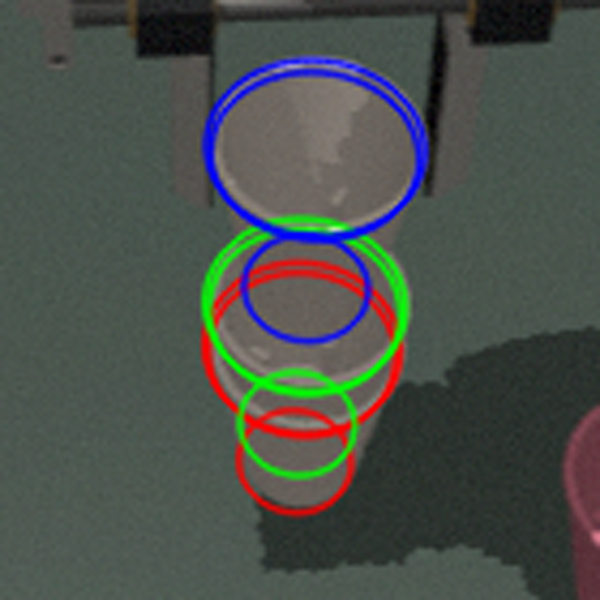

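Request:
arm_command --plan '[1,0,0,-0.03,0,1,0,0,-0.06,0,1,0,0,-0.085,0,1,0,0,-0.105,0,1,0,0,-0.115,0,1,0,0,-0.122,0,1,0,0,-0.127,0,1,0,0,-0.13,0,1,0,0,-0.13,0]'

```text
time_s: 17.1
ee_pos: [0.4669, 0.261, 0.3152]
eef_rot: [3.141, -0.0, 1.841]
force: [0.0, -0.0, -0.8]
grip_width: 0.0663
```

```bash
python3 look.py pics/w15.png
```

```text
17.15 [0.46691384 0.26106094 0.31521205] 105.45767161991346 [-0.66588456 -0.03762884 -0.38102686] [-0.03231485 -0.14106711 -0.00962849] 0.06688343807308184
```

View pics/w15.png

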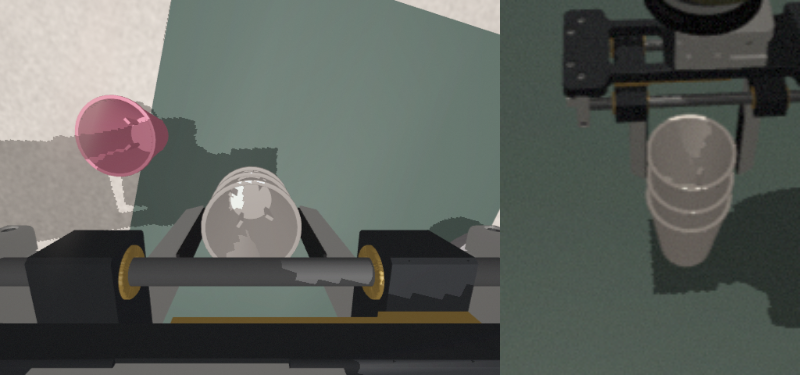

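Request:
arm_command --plan '[1,0,0,-0.004,0,1,0,0,-0.008,0,1,0,0,-0.011,0,1,0,0,-0.013,0,1,0,0,-0.015,0,1,0,0,-0.015,0]'

```text
time_s: 17.8
ee_pos: [0.4669, 0.2611, 0.3093]
eef_rot: [3.141, -0.0, 1.841]
force: [-1.3, -0.4, 2.5]
grip_width: 0.0665
```

Request:
arm_command --plan '[1,0,0,-0.001,0,1,0,0,-0.002,0,1,0,0,-0.002,0]'

```text
time_s: 18.1
ee_pos: [0.467, 0.2611, 0.309]
eef_rot: [3.141, -0.0, 1.841]
force: [-2.5, -0.8, 8.8]
grip_width: 0.0664
```

```bash
python3 look.py pics/w16.png
```

```text
18.15 [0.46697611 0.26111723 0.30902952] 105.45810805966264 [-2.35423777  0.0433216   8.69215902] [-0.167769    0.42562786 -0.02940551] 0.06651089657303753
```

Request:
arm_command --plan '[1,0,0,0.002,0,1,0,0,0.002,0,-0.42,0,0,0.002,0,-0.45,0,0,0.002,0,-0.5,0,0,0.002,0,-0.6,0,0,0.002,0,-0.8,0,0,0.002,0,-1,0,0,0.002,0,-1,0,0,0.002,0,-1,0,0,0.002,0,-1,0,0,0.002,0]'

```text
time_s: 19.3
ee_pos: [0.4669, 0.261, 0.309]
eef_rot: [-3.142, 0.0, 1.841]
force: [0.2, -0.2, -0.2]
grip_width: 0.0942
```

```bash
python3 look.py pics/w17.png
```

```text
19.35 [0.46690237 0.26103056 0.30903755] 105.45285850851836 [ 0.05206759 -0.43865821  0.03798004] [-0.00716884 -0.10031274 -0.03721118] 0.09419193176514679
```

View pics/w17.png

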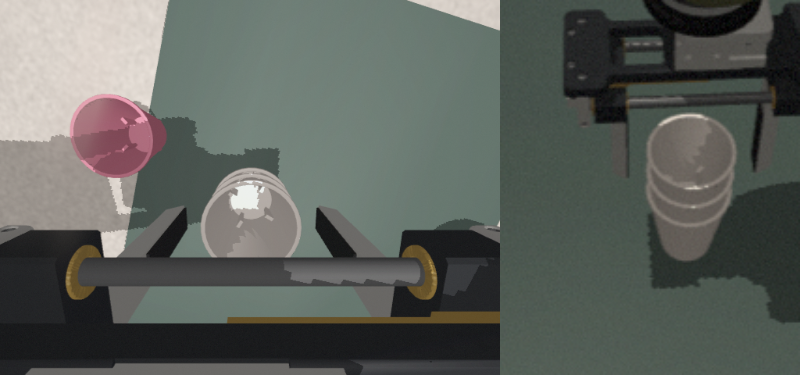

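Request:
arm_command --plan '[-1,0,0,0.05,0,-1,0,0,0.13,0,-1,0,0,0.22,0,-1,0,0,0.27,0,-1,0,-0.1,0.27,0,-1,0,-0.2,0.27,0,-1,0,-0.28,0.27,0,-1,0,-0.32,0.27,0,-1,0,-0.32,0.27,0,-1,0,-0.32,0.27,0]'

```text
time_s: 20.4
ee_pos: [0.4669, 0.1333, 0.4172]
eef_rot: [3.141, -0.0, 1.84]
force: [-0.6, 1.2, 0.8]
grip_width: 0.0939
```

```bash
python3 - <<'E'
from h import *
P["wrist"]=vision.camera_params("wrist")
out=[]
for c in ("wrist","side","top"):
    im=vision.camera(c); cv2.imwrite(f"pics/f_{c}.png",im)
    a=im.copy()
    for z,col in ((0,(0,0,255)),(.026,(0,255,0)),(.052,(255,0,0))):
        cv2.polylines(a,[(proj(up(.467,.2606,z)[180:240],c)*16).astype(np.int32)],True,col,1,cv2.LINE_AA,4)
    cen=proj([[.467,.2603,.07]],c)[0].astype(int); w=50 if c!="wrist" else 75
    r0=int(np.clip(cen[1]-w,0,480-2*w));c0=int(np.clip(cen[0]-w,0,640-2*w))
    out.append(np.vstack([cv2.resize(q[r0:r0+2*w,c0:c0+2*w],(260,260),interpolation=cv2.INTER_CUBIC) for q in (im,a)]))
cv2.imwrite("pics/fin.png",np.hstack(out)); print(sensors.get_obs()["time_s"])
# bystanders moved?
a=cv2.imread("pics/side0.png");b=cv2.imread("pics/f_side.png")
for n in("dish","slide_box","dropper"):
    m=np.load(f"m_side_{n}.npy")[0]; print(n,np.abs(a.astype(int)-b)[m].mean())
E
```

```text
20.55
dish 9.83046306926904
slide_box 8.343485617597294
dropper 6.780874316939891
```

View pics/fin.png

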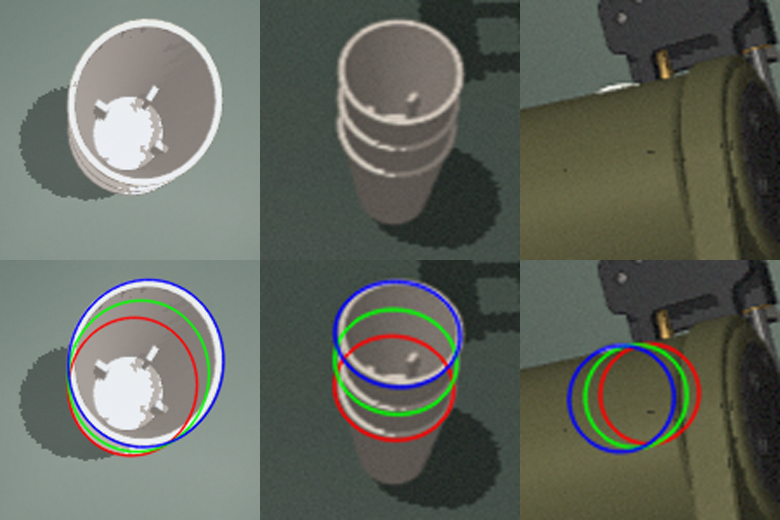

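View pics/f_side.png

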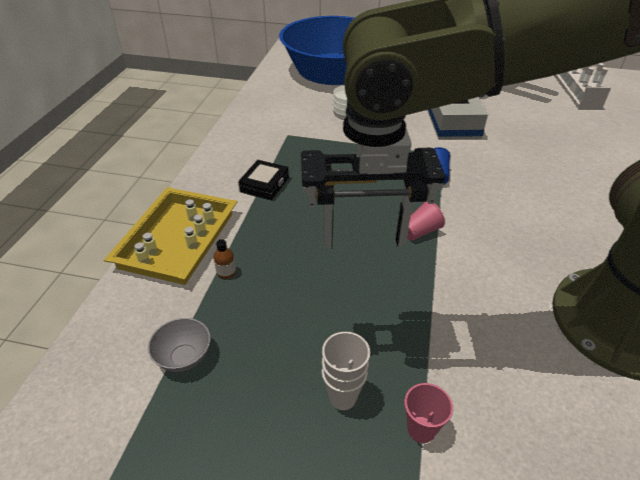

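The final views show three nested beakers with evenly spaced lips. The stack has not moved and the dish, slide box and dropper look undisturbed.

```bash
python3 -c "
from station import job,sensors
print(sensors.get_obs()['force']);print(job.hand_in())"
```

```text
[-0.65067648  0.45828422  0.2038675 ]
the job is handed in; nothing more can be done
None
```

The white beaker is standing fully nested in the top beaker of the white stack, and I handed the job in at about 20.6 s of the 54 s allowed. No verdict was reported.

**What I did**
- I gripped the lying beaker near its lip with 3 N and lifted it. It swung most of the way upright, stopping about 15–17° short.
- I lowered it onto its base edge and dragged it slightly. That took out only a few degrees, so I opened the gripper slowly and it rocked onto its base.
- After letting go I measured it standing at about (0.499, -0.299), with a tilt under 1°.
- I took it again by the lip with 10 N and lowered it into the stack until I felt about 9 N of seating force. Then I eased off, released it and backed away.

**Last checks**
- **Nesting:** the side and wrist views show three evenly spaced rims in line with the model for a fully nested stack.
- **Stack and bystanders:** the stack stands where it was. The dish, slide box and dropper look unmoved in the side view; a pixel comparison with the first picture gave only small average differences, which fit noise and lighting but do not prove it on their own.
- **Gripper:** it was clear, with close to zero force.
- **Measurement disagreements:** the cameras disagreed by 2–5 mm on position, within or a little over the calibration tolerance, so I used the wrist camera for the nesting. In the last pictures the arm blocked the top view of the stack, so that check came from the side and wrist cameras only.

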